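# Sort deburred machined parts into their trays

## Task

Put away the five deburred parts that stand mixed on the bench, each standing upright as it does now, in the white tray made for its kind: the two aluminium cups in the round nests, one to a nest, the two aluminium sleeves over the steel posts, one to a post, and the dark drilled block in either of the rectangular pockets, each sitting flat on its tray. Set the parts down, do not drop them, and do not push the water bottle or the screwdriver about.

Things in the scene. Friction and masses are not known exactly. Their poses are not given: they have to be found in the camera images.
- cup_a: One of two identical bare aluminium cups standing mouth up on the bench: a turned round cup, closed bottom, 54 mm outside diameter (the lowest 6 mm of it 49 mm), 48 mm tall, wall 3 mm, about 85 g. Origin: centre of its underside; z up through the mouth. Round, so its yaw means nothing.
- cup_b: One of two identical bare aluminium cups standing mouth up on the bench: a turned round cup, closed bottom, 54 mm outside diameter (the lowest 6 mm of it 49 mm), 48 mm tall, wall 3 mm, about 85 g. Origin: centre of its underside; z up through the mouth. Round, so its yaw means nothing.
- sleeve_a: One of two identical bare aluminium sleeves standing on end on the bench: a plain thick-walled tube, open right through, 38 mm outside diameter, 27 mm bore, 40 mm tall, about 60 g. Origin: on its axis at its underside; z along its axis, up. Round, so its yaw means nothing.
- sleeve_b: One of two identical bare aluminium sleeves standing on end on the bench: a plain thick-walled tube, open right through, 38 mm outside diameter, 27 mm bore, 40 mm tall, about 60 g. Origin: on its axis at its underside; z along its axis, up. Round, so its yaw means nothing.
- block: Dark drilled metal block lying flat on the bench, 70 mm long (its x), 36 mm wide (its y), 40 mm tall, with six 9 mm holes straight through from top to bottom, about 230 g. Origin: centre of its underside; z up. It may lie at any yaw.
- nest_tray: White plastic board 88 mm (x) by 172 mm (y), 14 mm thick, with two round nests, 69 mm diameter and 8 mm deep (nest floor 6 mm above the bench), for the cups. Nest centres on its y axis at y = -42 and +42 mm. Fixed to the bench. Origin: centre of its underside, on the bench; z up.
- post_tray: White plastic board 88 mm (x) by 172 mm (y), 12 mm thick, with two upright steel posts, 10 mm diameter, standing 22 mm above the board's top (34 mm above the bench), for the sleeves. Post centres on its y axis at y = -42 and +42 mm; a sleeve over a post rests on the board's top. Fixed to the bench. Origin: centre of its underside, on the bench; z up.
- pocket_tray: White plastic board 108 mm (x) by 136 mm (y), 14 mm thick, with two rectangular pockets, each 89 mm (x) by 55 mm (y) and 8 mm deep (floor 6 mm above the bench), for the block, whose length goes along the tray's x. Pocket centres on its y axis at y = -32 and +32 mm. Fixed to the bench. Origin: centre of its underside, on the bench; z up.
- bottle: Bystander: small pale, clear plastic water bottle with a white cap, 60 mm diameter, 165 mm tall, standing on the left side of the bench. Origin: centre of its underside.
- screwdriver: Bystander: screwdriver 200 mm long lying on the right side of the bench, pointing roughly away from the robot. Origin: on the bench under the middle of its length; x along the blade.
Mind the look-alikes: they are no part of the job. There is more than one size of the post_tray; the job needs the larger.

How it is judged:
At the end, for the whole second after the job is handed in: A cup upright in each round nest, a sleeve over each post, the block in one pocket: centre within 12 mm of the nest, post or pocket centre along each tray axis, resting on its floor or board to within 4 mm, upright within 0.1 rad, released and at rest ((y of cup_a in the frame of nest_tray between -0.054 and -0.03 m or y of cup_a in the frame of nest_tray between 0.03 and 0.054 m) and x of cup_a in the frame of nest_tray between -0.012 and 0.012 m and z of cup_a in the frame of nest_tray between 0.002 and 0.01 m and angle between each of cup_a, cup_b, sleeve_a, sleeve_b, block's own z axis and vertical below 0.1 rad and linear speed of each of cup_a, cup_b, sleeve_a, sleeve_b, block below 0.02 m/s and angular speed of each of cup_a, cup_b, sleeve_a, sleeve_b, block below 0.2 rad/s and (y of cup_b in the frame of nest_tray between -0.054 and -0.03 m or y of cup_b in the frame of nest_tray between 0.03 and 0.054 m) and x of cup_b in the frame of nest_tray between -0.012 and 0.012 m and z of cup_b in the frame of nest_tray between 0.002 and 0.01 m and (y of sleeve_a in the frame of post_tray between -0.054 and -0.03 m or y of sleeve_a in the frame of post_tray between 0.03 and 0.054 m) and x of sleeve_a in the frame of post_tray between -0.012 and 0.012 m and z of sleeve_a in the frame of post_tray between 0.008 and 0.016 m and (y of sleeve_b in the frame of post_tray between -0.054 and -0.03 m or y of sleeve_b in the frame of post_tray between 0.03 and 0.054 m) and x of sleeve_b in the frame of post_tray between -0.012 and 0.012 m and z of sleeve_b in the frame of post_tray between 0.008 and 0.016 m and (y of block in the frame of pocket_tray between -0.044 and -0.02 m or y of block in the frame of pocket_tray between 0.02 and 0.044 m) and x of block in the frame of pocket_tray between -0.012 and 0.012 m and z of block in the frame of pocket_tray between 0.002 and 0.01 m); the robot touches nothing.
It fails at once if a work piece was dropped (falling free of the fingers faster than 0.8 m/s, about 33 mm of fall) ((linear speed of cup_a above 0.8 m/s and contact force between the fingers and cup_a below 0.05 N) or (linear speed of cup_b above 0.8 m/s and contact force between the fingers and cup_b below 0.05 N) or (linear speed of sleeve_a above 0.8 m/s and contact force between the fingers and sleeve_a below 0.05 N) or (linear speed of sleeve_b above 0.8 m/s and contact force between the fingers and sleeve_b below 0.05 N) or (linear speed of block above 0.8 m/s and contact force between the fingers and block below 0.05 N)).
It fails at once if the water bottle was shifted by more than 30 mm or tipped (distance of bottle from where it was at the start of the episode above 0.03 m or angle between bottle's own z axis and vertical above 0.35 rad).
It fails at once if the screwdriver was shifted by more than 30 mm (distance of screwdriver from where it was at the start of the episode above 0.03 m).
It also fails if it takes over 115 s, if anything falls off the work surface, if the arm or the gripper's body presses on something with over 40 N, if the wrist force passes 120 N, or if a joint passes its speed limit or range.

## Robot

A 6-joint arm with a two-finger parallel gripper is mounted at the origin on the work surface. World frame = base frame: x ahead of the robot, y to its left, z up, the work surface at z = 0. Lengths are in m, angles in rad, forces in N, time in s.
With the tool pointing down it reaches from about 0.375 to 0.75 m from the base axis. Payload 9 kg.
Tool frame: the origin (TCP) lies midway between the tips of the shut fingers; the grasp point (between the pads) lies 19 mm behind it (arm.hold_point_z is the distance from the TCP to the grasp point, in m); z points along the fingers, x is the direction in which the jaws open and shut, and the axes are right-handed (so a half turn about z gives the same grasp; the last joint's range is limited). The gripper opens to 85 mm and grips with 20 to 120 N. Pads are 22 mm wide; open, the fingers measure 114 mm over their backs; the gripper's body (76 mm by 85 mm) begins 54 mm behind the grasp point. The pads swing forward as they close: fully open they stand 13 mm farther back than shut.
Start: joints at [1.125, 0.104, 0.097, 1.564, 0, 1.353], TCP at [0.136, 0.585, 0.199] pointing down, gripper open.
Joint ranges: [-2.99, 2.99], [-0.84, 1.86], [-1.1, 1.16], [-1.84, 2.11], [-1.51, 1.56], [-3.14, 3.14]. Speed limits (rad/s): [2.22, 2.22, 2.57, 3.14, 3.14, 3.14].

## Interface

Orientations are given as a rotation vector (axis times angle).
In Python, from station import arm gives the robot as it stands. The module is installed in compiled form; this text tells all that it offers.
- The arm moves only by the tool carry_out, never from a script. Its argument "motion" is one flat list of numbers, 4 for each row, row after row: the shift along the tool's x, y, z in units of 40 mm (1.0 is 40 mm), then the turn about the tool's z in units of 6 degrees (1.0 is 6 degrees). A call has 1 to 20 rows; each row shifts and turns the pose as measured when the row begins, along the tool's axes as they then stand; what a row does not reach is not made up. A row lasts 1/10 s, in which the tool goes at most 50 mm and 8.59 degrees, less where a joint would pass 70% of its speed; a pose out of reach is approached as far as the arm can. A call is refused whole if a number of a shift passes 1 or a number of a turn 1, either way. A call with a gripper value outside its range is refused whole. "jaw" is the opening, from -1 (shut) to 1 (fully open), set as the call begins (left out, the last holds). The fingers move at their own pace and stop on an object; "squeeze" is the grip in N (left out, the last holds). Time passes only in rows, so rows that do not move let the fingers close. It gives the time, the measured TCP pose, the force and the opening at its end, in the units of the state.
- arm.observe(): the state, without advancing time (a new reading comes with each control period).
- arm.snapshot(name): name is "side" or "top"; returns a dict with "pixels" (400x640x3 uint8, red, green, blue), "z_map" (400x640 float32, m along the optical axis (not along the pixel's ray), 0 where there is no reading), "fovy" (degrees; the focal length in pixels is half the picture's height over the tangent of half this angle, whatever the lens; pixels are square), "cx", "cy" (the principal point, pixels), "position" and "rotation" of the camera in the world. Camera axes: x right, y down, z forward; pixel columns grow to the right and rows downward; lengths in m; the calibration is good to about 2 mm. A picture is of the moment at which its call begins.
- arm.sign_off(): hands the job in, once; it reports no verdict.
Trained networks look in a picture, given as the dict that the camera call returned (one of the last four; its "shot" number tells which), for a name from the list of things; names that differ only in an ending like _2 or _b are one class to them, and where a whole thing is asked for, a point or a joint stands for the part that bears it (a point fixed in the world has none). Each returns a list of dicts, best first, with "conf" (0 to 1); they miss things now and then, are a little off and sometimes report something else, mostly with a low value. They report only what shows in the picture. A call takes as long as a camera call. They do not tell look-alikes from the thing itself.
- arm.boxes_of(picture, name): "extent" ([left, top, width, height] in pixels, round what is visible of it).
- arm.mark_of(picture, name): "centre" ([row, column] in pixels: a listed point, or the origin of a listed thing).
The state is a dict: "time": time; "qpos": joint angles; "dq": joint speeds; "joint_efforts": joint torques, N m; "tcp_pos": TCP position; "orientation": TCP orientation; "force": force on the tool from outside, world axes, zero at the start; "ft_torque": the same for the moment, N m; "opening": finger opening in m.
Only numpy, scipy, OpenCV 4.12 (cv2) and the standard library are available. Lean on these libraries where they do the work, as an engineer would, in place of code of your own. Each camera call takes 0.05 s, during which the arm holds its last target. There are 200 camera calls.

## Working session

There is one attempt and no reset: what is moved stays moved. The work goes in short steps, Python scripts to look and compute and a tool call to move; the robot and the scene stay as the last step left them, time stands still between calls to the robot, and variables do not carry over. Pictures are saved under pics/ and viewed, about 12 in all and at most 16, crops included, and the job is handed in when it is done.

Besides the shell and the picture viewer there is one more tool, called after "Emit:" as name(argument=value, ...) on one line, values as JSON. carry_out: Moves the arm, as the interface text tells. Its arguments: {"type":"object","properties":{"motion":{"type":"array","items":{"type":"number"}},"jaw":{"type":"number"},"squeeze":{"type":"number"}},"required":["motion"]}

```bash
mkdir -p pics; cat > h.py <<'E'
import numpy as np, cv2
from station import arm
def cloud(s):
    h,w=s["z_map"].shape; f=h/2/np.tan(np.radians(s["fovy"])/2)
    v,u=np.mgrid[:h,:w]; z=s["z_map"].astype(float)
    c=np.stack([(u-s["cx"])/f*z,(v-s["cy"])/f*z,z],-1)
    return c@np.array(s["rotation"]).T+np.array(s["position"])
def save(s,n): cv2.imwrite(f"pics/{n}.png",s["pixels"][...,::-1])
E
python3 - <<'E'
from h import *
print(arm.observe())
for c in ("top","side"):
    s=arm.snapshot(c); save(s,c+"0"); P=cloud(s); np.save(c,P)
    print(c,s["position"],np.round(s["rotation"],3).tolist(),s["fovy"])
    for n in "cup_a sleeve_a block nest_tray post_tray pocket_tray bottle screwdriver".split():
        for d,m in zip(arm.boxes_of(s,n)[:4],arm.mark_of(s,n)[:4]):
            r,k=[int(round(x)) for x in m["centre"]]
            print(n,np.round(d["conf"],2),np.round(d["extent"]).tolist(),round(m["conf"],2),(r,k),np.round(P[min(r,399),min(k,639)],3))
E
```

```text
{'time': 0.0, 'qpos': array([ 1.12531052e+00,  1.04706619e-01,  9.64784305e-02,  1.56389294e+00,
       -5.92244655e-06,  1.35309691e+00]), 'dq': array([-0.00119164,  0.00033881,  0.00075796,  0.00155299,  0.00223093,
       -0.00034381]), 'joint_efforts': array([-3.33452823e-03, -5.56933057e+01,  5.03645432e+01,  1.71713886e-02,
       -4.24928330e-04,  5.98015717e-06]), 'tcp_pos': array([0.13532252, 0.58416197, 0.19802311]), 'orientation': array([ 2.45905029e+00,  1.95422372e+00, -1.86593988e-03]), 'force': array([ 0.29716371,  0.33774282, -0.08427475]), 'ft_torque': array([ 0.03400475,  0.00504336, -0.04469976]), 'opening': 0.08557100455095684}Traceback (most recent call last):
  File "<stdin>", line 4, in <module>
  File "h.py", line 7, in cloud
    return c@np.array(s["rotation"]).T+np.array(s["position"])
           ~~~~~~~~~~~~~~~~~~~~~~~~~~~^~~~~~~~~~~~~~~~~~~~~~~~
ValueError: operands could not be broadcast together with shapes (400,640) (3,)
```

```bash
sed -i 's/np.array(s\["rotation"\]).T/cv2.Rodrigues(np.array(s["rotation"],float))[0].T/' h.py
python3 - <<'E'
from h import *
for c in ("top","side"):
    s=arm.snapshot(c); save(s,c+"0"); P=cloud(s); np.save(c,P)
    print(c,s["position"],np.round(s["rotation"],3).tolist(),s["fovy"])
    for n in "cup_a sleeve_a block nest_tray post_tray pocket_tray bottle screwdriver".split():
        for d,m in zip(arm.boxes_of(s,n)[:4],arm.mark_of(s,n)[:4]):
            r,k=[int(round(x)) for x in m["centre"]]
            print(n,np.round(d["conf"],2),np.round(d["extent"]).tolist(),round(m["conf"],2),(r,k),np.round(P[min(r,399),min(k,639)],3))
E
```

```text
top [ 4.91480914e-01 -1.10971127e-03  1.27297529e+00] [-2.181, 2.167, -0.071] 46.012528316534905
cup_a 0.91 [269.0, 255.0, 19.0, 22.0] 0.88 (266, 284) [0.406 0.12  0.007]
cup_a 0.66 [223.0, 259.0, 18.0, 22.0] 0.65 (270, 234) [0.394 0.255 0.001]
sleeve_a 0.62 [433.0, 268.0, 15.0, 14.0] 0.54 (275, 438) [ 0.386 -0.29   0.003]
block 0.57 [324.0, 237.0, 17.0, 28.0] 0.73 (249, 334) [ 0.453 -0.013  0.039]
post_tray 0.73 [388.0, 169.0, 75.0, 49.0] 0.91 (131, 437) [ 0.774 -0.292  0.005]
pocket_tray 0.7 [210.0, 172.0, 52.0, 49.0] 0.59 (196, 241) [0.593 0.239 0.008]
bottle 0.68 [128.0, 194.0, 42.0, 26.0] 0.88 (208, 159) [0.555 0.433 0.084]
side [ 0.02342411 -0.61834418  0.83969244] [-2.215, 0.867, -0.351] 52.38715626319253
cup_a 0.69 [204.0, 173.0, 22.0, 19.0] 0.91 (208, 244) [0.397 0.114 0.032]
cup_a 0.56 [232.0, 192.0, 24.0, 24.0] 0.87 (193, 216) [0.378 0.232 0.019]
cup_a 0.3 [428.0, 285.0, 48.0, 64.0] 0.26 (262, 315) [ 0.423 -0.152  0.02 ]
sleeve_a 0.88 [338.0, 298.0, 16.0, 23.0] 0.7 (264, 317) [ 0.425 -0.158  0.016]
sleeve_a 0.55 [311.0, 250.0, 16.0, 20.0] 0.66 (252, 393) [ 0.595 -0.261  0.013]
block 0.68 [273.0, 215.0, 24.0, 27.0] 0.65 (231, 287) [ 0.439 -0.022  0.016]
nest_tray 0.64 [302.0, 177.0, 61.0, 41.0] 0.74 (196, 330) [ 0.615 -0.005  0.018]
post_tray 0.8 [366.0, 223.0, 63.0, 58.0] 0.76 (225, 446) [ 0.774 -0.297  0.01 ]
post_tray 0.63 [428.0, 206.0, 35.0, 38.0] 0.74 (252, 396) [ 0.603 -0.264  0.009]
pocket_tray 0.57 [244.0, 145.0, 53.0, 36.0] 0.56 (163, 270) [0.582 0.239 0.014]
bottle 0.79 [210.0, 96.0, 21.0, 48.0] 0.85 (140, 227) [0.546 0.429 0.022]
screwdriver 0.97 [429.0, 288.0, 45.0, 61.0] 0.84 (318, 453) [ 0.541 -0.475  0.026]
```

View pics/top0.png

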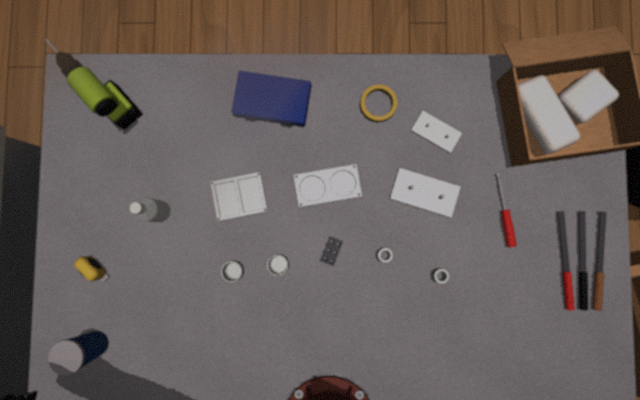

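View pics/side0.png

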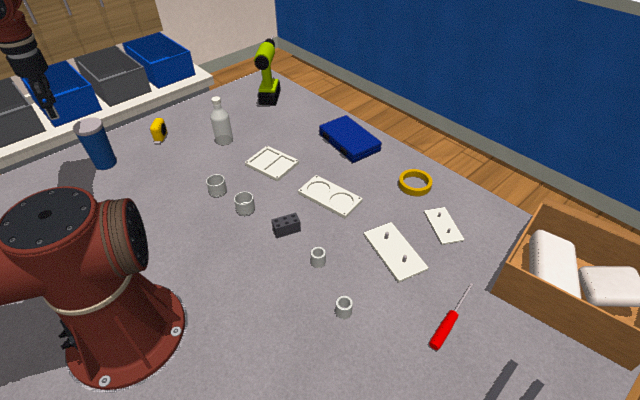

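```bash
cat > meas.py <<'E'
from h import *
from scipy.optimize import least_squares
def circ(q,r):
    f=lambda p: np.maximum(np.hypot(*(q-p[:2]).T)-r,0)*3+0
    return q.mean(0)
def near(P,c,R,z0,z1):
    m=(np.hypot(P[...,0]-c[0],P[...,1]-c[1])<R)&(P[...,2]>z0)&(P[...,2]<z1)
    return P[m]
if __name__=="__main__":
    T,S=np.load("top.npy"),np.load("side.npy")
    for nm,c,R,z0,z1 in [("cup1",(.40,.118),.06,.036,.06),("cup2",(.385,.24),.06,.036,.06),("slv1",(.43,-.155),.05,.03,.05),("slv2",(.386,-.29),.05,.03,.05),("blk",(.45,-.015),.06,.03,.05),
      ("nest",(.615,-.003),.11,.0105,.02),("post",(.6,-.264),.11,.008,.018),("post_s",(.774,-.295),.09,.006,.018),("pock",(.59,.239),.1,.0105,.02)]:
        for k,P in (("T",T),("S",S)):
            q=near(P,c,R,z0,z1)
            if len(q)<5: print(nm,k,len(q)); continue
            r=cv2.minAreaRect((q[:,:2]*1000).astype(np.float32))
            print(nm,k,len(q),"z",np.round(np.percentile(q[:,2],[5,50,95]),4),"rect",np.round(r[0],1),np.round(r[1],1),round(r[2],1),"mid",np.round((q[:,:2].max(0)+q[:,:2].min(0))*500,1),"ext",np.round(np.ptp(q[:,:2],axis=0)*1000,1))
    i=cv2.imread("pics/side0.png")[185:330,260:480]; cv2.imwrite("pics/c1.png",cv2.resize(i,None,fx=3.6,fy=3.6,interpolation=cv2.INTER_CUBIC))
E
python3 meas.py
```

```text
cup1 T 87 z [0.0382 0.0458 0.0507] rect [413.8 134.9] [51.4 52.1] 3.2 mid [413.6 134.9] ext [51.4 52.3]
cup1 S 154 z [0.0366 0.0438 0.0497] rect [411.6 134.4] [53.7 52.7] 58.6 mid [410.2 133.7] ext [53.5 54.6]
cup2 T 105 z [0.0383 0.0457 0.0513] rect [395.2 254.1] [51.4 51.8] 89.5 mid [395.2 254.1] ext [51.8 51.5]
cup2 S 146 z [0.0373 0.0442 0.0497] rect [393.  253.5] [53.1 55. ] 2.2 mid [392.8 253.3] ext [52.8 55.4]
slv1 T 86 z [0.0333 0.039  0.0423] rect [ 440.1 -144.2] [34.  34.4] 0.5 mid [ 440.1 -144.2] ext [33.9 34.5]
slv1 S 132 z [0.0312 0.0387 0.0421] rect [ 438.1 -147.4] [36.4 34.8] 47.4 mid [ 438.3 -146.8] ext [38.4 38.6]
slv2 T 99 z [0.0315 0.0388 0.0427] rect [ 388.2 -289.3] [35.6 37.7] 2.8 mid [ 388.3 -289.2] ext [35.6 37.9]
slv2 S 163 z [0.0314 0.0394 0.0424] rect [ 386.  -290.9] [36.5 37. ] 34.4 mid [ 385.1 -291.1] ext [38.3 37.1]
blk T 309 z [0.0351 0.0388 0.0434] rect [449.1  -5.7] [35.8 70.1] 69.0 mid [449.6  -6.3] ext [75.  54.5]
blk S 329 z [0.032  0.0396 0.0426] rect [447.3  -6.4] [39.8 69.7] 67.7 mid [446.5  -4.9] ext [75.5 59.1]
nest T 948 z [0.0108 0.0133 0.017
[... 166 characters left out ...]
 ext [115.1 185.2]
post T 1847 z [0.0085 0.0115 0.0154] rect [ 607.  -255.1] [172.2  88.6] 73.3 mid [ 606.9 -255. ] ext [128.8 185.8]
post S 1792 z [0.0098 0.0125 0.015 ] rect [ 605.2 -257.1] [173.4  90.5] 73.1 mid [ 605.  -257.2] ext [131.2 187.2]
post_s T 839 z [0.0063 0.0086 0.0123] rect [ 786.4 -296.7] [148.3 157.1] 40.6 mid [ 777.7 -302.1] ext [156.6 162.3]
post_s S 778 z [0.0068 0.0093 0.0119] rect [ 771.8 -289.3] [125.7  66.2] 59.6 mid [ 770.7 -289.8] ext [111.9 136.4]
pock T 585 z [0.0108 0.0133 0.0175] rect [593.2 245.9] [107.9 136.3] 11.8 mid [592.7 246. ] ext [130.3 153.1]
pock S 398 z [0.0109 0.0138 0.0167] rect [592.5 244.2] [111.8 140.9] 11.7 mid [592.3 244.8] ext [132.2 153.5]
```

View pics/c1.png

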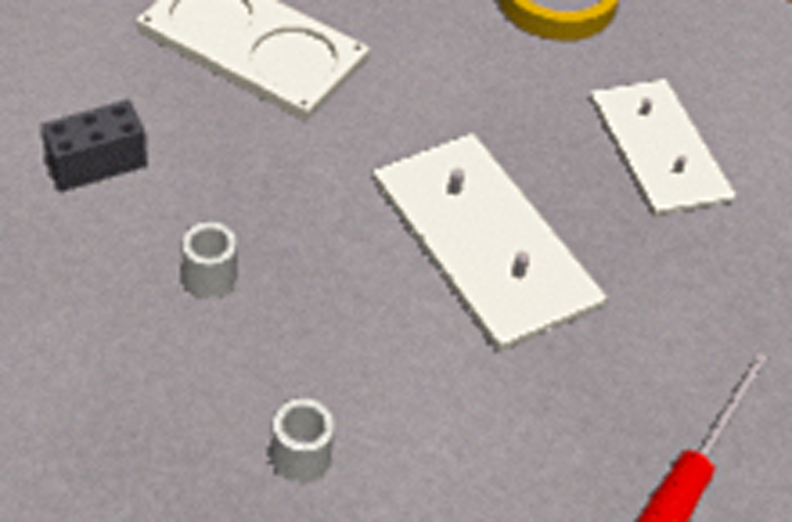

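The side crop confirms it: there are two post trays, the near one at side px (396,252) and the far one at (444,225). The near one measures 172x88 mm, which matches the larger tray, so it's the target. The far one (about 66 mm wide) is the look-alike. Cups are at side px (216,185) and (244,203), the block at (286,225), and sleeves at (318,257) and (344,307).

```bash
cat > go.py <<'E'
import sys
from h import *
# args: x y z (mm) yaw(deg) triples of waypoints; prints shift in units of tool axes (before turning) and turn units
o=arm.observe(); R=cv2.Rodrigues(o["orientation"])[0]; p=o["tcp_pos"]
a=np.array(sys.argv[1:],float).reshape(-1,4)
y0=np.degrees(np.arctan2(R[1,0],R[0,0])); print("t",round(o["time"],2),"p",np.round(p*1000,1),"yaw",round(y0,1),"tilt",np.round(R[:,2],3),"F",np.round(o["force"],1),"open",round(o["opening"]*1000,1))
for w in a:
    d=w[:3]/1000-p; t=((y0-w[3]+90)%180)-90
    print("shift",np.round(R.T@d/.04,2),"turn",round(t/6,2))
    p=w[:3]/1000; y0-=t; c,s=np.cos(np.radians(y0)),np.sin(np.radians(y0)); R=np.array([[c,s,0],[s,-c,0],[0,0,-1]])
E
python3 go.py 448 -6 110 68.4
```

```text
t 1.75 p [135.5 584.5 198.8] yaw 76.9 tilt [ 0.  0. -1.] F [-0.4  0.6 -0.1] open 85.4
shift [-12.62  10.94   2.22] turn 1.42
```

Emit:
carry_out(motion=[-0.7,0.61,0,0,-0.7,0.61,0,0,-0.7,0.61,0,0,-0.7,0.61,0,0,-0.7,0.61,0,0,-0.7,0.61,0,0,-0.7,0.61,0,0,-0.7,0.61,0,0,-0.7,0.61,0,0,-0.7,0.61,0,0,-0.7,0.61,0,0,-0.7,0.61,0,0,-0.7,0.61,0,0,-0.7,0.61,0,0,-0.7,0.61,0,0,-0.7,0.61,0,0,-0.7,0.61,0,0,-0.7,0.61,0,0,0,0,0,0.7,0,0,0,0.7], jaw=1, squeeze=40)

```text
time: 3.75
tcp_pos: [0.4618, -0.0299, 0.1995]
orientation: [2.594, 1.764, 0.012]
force: [0.6, -0.2, -0.7]
opening: 0.0854
```

```bash
python3 go.py 448 -6 70 68.4 448 -6 12 68.4
```

```text
t 3.75 p [461.8 -29.9 199.5] yaw 68.4 tilt [ 0.009  0.    -1.   ] F [ 0.6 -0.2 -0.7] open 85.4
shift [ 0.42 -0.57  3.23] turn 0.01
shift [0.   0.   1.45] turn 0.0
```

Emit:
carry_out(motion=[0.21,-0.28,0.6,0,0.21,-0.28,0.6,0,0,0,0.6,0,0,0,0.6,0,0,0,0.6,0,0,0,0.2,0,0,0,0,0,0,0,0,0])

```text
time: 4.55
tcp_pos: [0.4494, -0.0067, 0.0693]
orientation: [2.595, 1.755, 0.016]
force: [0.2, 0.9, 0.5]
opening: 0.0853
```

```bash
python3 go.py 448 -6 12 68.4
```

```text
t 4.55 p [449.4  -6.7  69.3] yaw 68.1 tilt [ 0.013 -0.001 -1.   ] F [0.2 0.9 0.5] open 85.3
shift [-0.   -0.06  1.43] turn -0.04
```

Emit:
carry_out(motion=[0,-0.02,0.4,0,0,-0.02,0.4,0,0,-0.02,0.4,0,0,0,0.23,0,0,0,0,0])

```text
time: 5.05
tcp_pos: [0.451, -0.0069, 0.0121]
orientation: [2.591, 1.752, 0.023]
force: [0.1, 0.1, -0.2]
opening: 0.0852
```

Emit:
carry_out(motion=[0,0,0,0,0,0,0,0,0,0,0,0,0,0,0,0,0,0,0,0,0,0,0,0,0,0,0,0,0,0,0,0], jaw=-1, squeeze=50)

```text
time: 5.85
tcp_pos: [0.4531, -0.0076, 0.015]
orientation: [2.588, 1.75, 0.027]
force: [-0.2, -0.3, 0.3]
opening: 0.0001
```

```bash
python3 go.py 448 -6 75 68.4 599.4 213.9 75 101.8
```

```text
t 5.85 p [453.1  -7.6  15. ] yaw 68.1 tilt [ 0.024 -0.004 -1.   ] F [-0.2 -0.3  0.3] open 0.1
shift [-0.  -0.1 -1.5] turn -0.04
shift [6.5 1.5 0. ] turn -5.57
```

```bash
python3 - <<'E'
from h import *
a=arm.snapshot("side"); save(a,"side1"); b=arm.snapshot("top"); save(b,"top1")
i=np.hstack([cv2.resize(x["pixels"][r0:r0+100,c0:c0+100],None,fx=4,fy=4,interpolation=cv2.INTER_CUBIC) for x,r0,c0 in ((a,170,230),(b,190,290))])
cv2.imwrite("pics/c2.png",i[...,::-1])
E
```

```text
(no output)
```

View pics/c2.png

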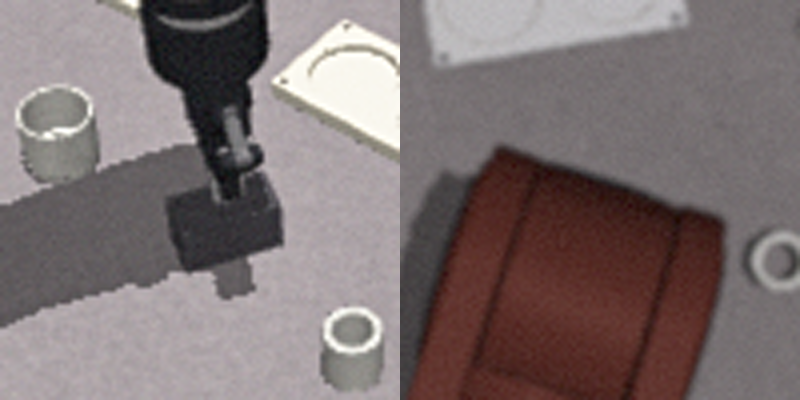

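View pics/side1.png

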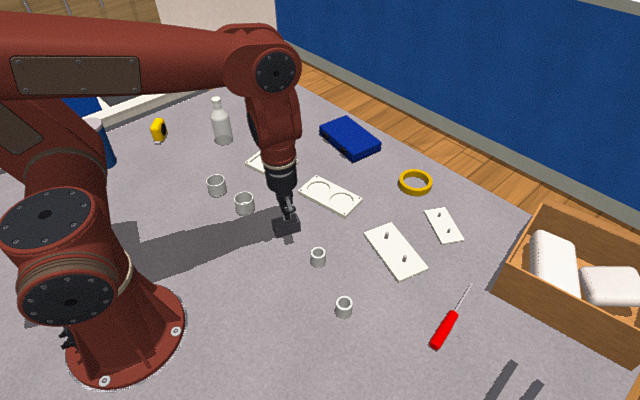

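```bash
python3 - <<'E'
from h import *
s=arm.snapshot("side"); P=cloud(s); o=arm.observe(); print(o["opening"],o["joint_efforts"].round(1),o["qpos"].round(3))
for r in range(196,246,3): print(r,[tuple((P[r,c]*1000).astype(int)) for c in (280,284,288,292,296)])
i=s["pixels"][185:250,255:320]; i=np.clip(i.astype(float)*2.2,0,255).astype(np.uint8)
cv2.imwrite("pics/c3.png",cv2.resize(i,None,fx=9,fy=9,interpolation=cv2.INTER_CUBIC)[...,::-1])
E
```

```text
-0.00044887901170774947 [ -0.  -32.1  49.5  -0.3   0.   -0. ] [-0.309 -0.35  -0.659  1.239  0.003  0.073]
196 [(np.int64(430), np.int64(-19), np.int64(150)), (np.int64(427), np.int64(-40), np.int64(167)), (np.int64(437), np.int64(-43), np.int64(162)), (np.int64(458), np.int64(-31), np.int64(140)), (np.int64(552), np.int64(76), np.int64(2))]
199 [(np.int64(428), np.int64(-20), np.int64(141)), (np.int64(425), np.int64(-43), np.int64(160)), (np.int64(435), np.int64(-45), np.int64(155)), (np.int64(536), np.int64(75), np.int64(0)), (np.int64(546), np.int64(69), np.int64(-1))]
202 [(np.int64(429), np.int64(-18), np.int64(129)), (np.int64(427), np.int64(-38), np.int64(145)), (np.int64(431), np.int64(-49), np.int64(151)), (np.int64(456), np.int64(-31), np.int64(120)), (np.int64(537), np.int64(58), np.int64(0))]
205 [(np.int64(428), np.int64(-18), np.int64(119)), (np.int64(439), np.int64(-20), np.int64(113)), (np.int64(429), np.int64(-51), np.int64(143)), (np.int64(441), np.int64(-50), np.int64(134)), (np.int64(530), np.int64(49), np.int64(0))]
208 [(np.int64(486), np.int64(68), np.int64(3)),
[... 2285 characters left out ...]
1))]
238 [(np.int64(418), np.int64(-15), np.int64(-1)), (np.int64(426), np.int64(-23), np.int64(-1)), (np.int64(432), np.int64(-32), np.int64(1)), (np.int64(441), np.int64(-38), np.int64(0)), (np.int64(448), np.int64(-47), np.int64(1))]
241 [(np.int64(411), np.int64(-24), np.int64(-1)), (np.int64(417), np.int64(-35), np.int64(3)), (np.int64(427), np.int64(-38), np.int64(-1)), (np.int64(433), np.int64(-47), np.int64(0)), (np.int64(443), np.int64(-52), np.int64(-2))]
244 [(np.int64(404), np.int64(-33), np.int64(0)), (np.int64(413), np.int64(-38), np.int64(-2)), (np.int64(419), np.int64(-48), np.int64(0)), (np.int64(427), np.int64(-55), np.int64(0)), (np.int64(435), np.int64(-62), np.int64(0))]
```

View pics/c3.png

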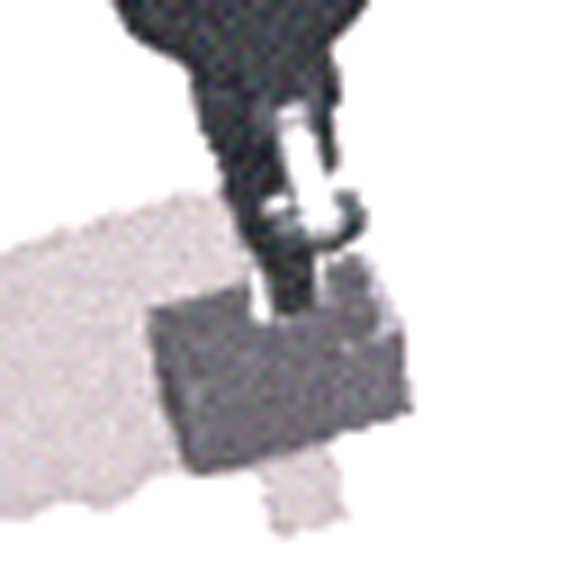

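The jaws closed to 0 above the block: the shut tips sit at about z=41 mm in the cloud while the reading says 15. The block hasn't moved. I'll raise the arm and compare the tip with the reading.

Emit:
carry_out(motion=[0,0,-0.5,0,0,0,-0.5,0,0,0,-0.5,0,0,0,0,0,0,0,0,0])

```text
time: 6.5
tcp_pos: [0.4505, -0.007, 0.0756]
orientation: [2.59, 1.751, 0.024]
force: [0.7, 0.3, -0.2]
opening: 0.0
```

```bash
python3 - <<'E'
from h import *
s=arm.snapshot("side"); P=cloud(s); o=arm.observe(); print(arm.hold_point_z,o["tcp_pos"],o["opening"],o["orientation"],o["force"])
p=o["tcp_pos"]; q=P[(np.hypot(P[...,0]-p[0],P[...,1]-p[1])<.04)&(P[...,2]>.05)]
q=q[np.argsort(q[:,2])]; print((q[:25]*1000).round(0).tolist())
f=200/np.tan(np.radians(s["fovy"])/2); c=(p-s["position"])@cv2.Rodrigues(np.array(s["rotation"],float))[0]; u,v=s["cx"]+f*c[0]/c[2],s["cy"]+f*c[1]/c[2]; print("tcp px",u,v)
i=s["pixels"].copy(); cv2.circle(i,(int(u),int(v)),1,(255,0,0),-1)
i=np.clip(i[150:250,240:340].astype(float)*2,0,255).astype(np.uint8)
cv2.imwrite("pics/c4.png",cv2.resize(i,None,fx=6,fy=6,interpolation=cv2.INTER_CUBIC)[...,::-1])
E
```

```text
0.0187 [ 0.45061722 -0.0070584   0.07560095] -0.00016958580024928316 [2.58994626 1.75115483 0.02453521] [ 0.8913182  -0.35393114 -0.55101889]
[[443.0, -10.0, 107.0], [451.0, -13.0, 108.0], [452.0, -16.0, 108.0], [440.0, -11.0, 110.0], [438.0, -10.0, 110.0], [454.0, -18.0, 112.0], [439.0, -9.0, 113.0], [436.0, -8.0, 113.0], [456.0, -16.0, 113.0], [440.0, 1.0, 115.0], [439.0, -13.0, 116.0], [443.0, -20.0, 117.0], [438.0, -10.0, 118.0], [447.0, -20.0, 119.0], [435.0, -9.0, 119.0], [445.0, -18.0, 119.0], [439.0, -14.0, 120.0], [440.0, -20.0, 120.0], [448.0, -23.0, 120.0], [438.0, -19.0, 120.0], [456.0, -17.0, 121.0], [438.0, -10.0, 121.0], [444.0, -15.0, 121.0], [453.0, -20.0, 121.0], [449.0, -21.0, 122.0]]
tcp px 285.2590386794878 210.48909040970725
```

View pics/c4.png

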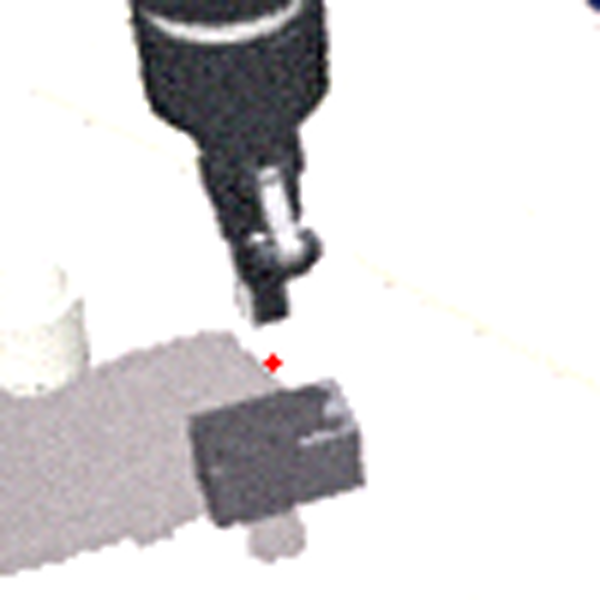

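The picture shows the tip (crop 265,320) well short of the red dot (272,362) that marks the reported TCP. The real tip is about 25 mm above the reading along the tool axis, while xy agrees. The block-top contact (reading 15, top at 40) gives the same 25 mm, so I'll aim for readings 25 mm lower.

Emit:
carry_out(motion=[0,0,0,0,0,0,0,0,0,0,0,0,0,0,0,0,0,0,0,0,0,-0.06,0,0], jaw=1)

```text
time: 7.15
tcp_pos: [0.4466, -0.0056, 0.0724]
orientation: [2.593, 1.753, 0.02]
force: [0.1, -0.5, 0.5]
opening: 0.0841
```

```bash
python3 go.py 448 -6 -13 68.4
```

```text
t 7.15 p [446.6  -5.6  72.4] yaw 68.1 tilt [ 0.017 -0.002 -1.   ] F [ 0.1 -0.5  0.5] open 84.1
shift [-0.   -0.    2.13] turn -0.05
```

Emit:
carry_out(motion=[0,0,0.5,0,0,0,0.5,0,0,0,0.5,0,0,0,0.35,0,0,0,0.2,0,0,0,0.06,0])

```text
time: 7.75
tcp_pos: [0.4484, -0.0058, -0.0137]
orientation: [2.591, 1.752, 0.023]
force: [-0.5, -0.7, 0.3]
opening: 0.0855
```

Emit:
carry_out(motion=[0,0,0,0,0,0,0,0,0,0,0,0,0,0,0,0,0,0,0,0], jaw=-1)

```text
time: 8.25
tcp_pos: [0.45, -0.0062, -0.0112]
orientation: [2.589, 1.751, 0.026]
force: [0.2, -0.1, -3.2]
opening: 0.0349
```

```bash
python3 go.py 448 -6 60 68.4 599.4 213.9 60 101.8
```

```text
t 8.25 p [450.   -6.2 -11.2] yaw 68.1 tilt [ 0.023 -0.004 -1.   ] F [ 0.2 -0.1 -3.2] open 34.9
shift [-0.   -0.01 -1.78] turn -0.04
shift [6.5 1.5 0. ] turn -5.57
```

Emit:
carry_out(motion=[0,0,-0.4,0,0,0,-0.7,0,0,0,-0.68,0,0.3,0.07,0,0,0.65,0.15,0,0,0.75,0.17,0,0,0.75,0.17,0,0,0.75,0.17,0,0,0.75,0.17,0,0,0.75,0.17,0,0,0.75,0.17,0,0,0.65,0.15,0,0,0.4,0.1,0,0,0,0,0,-0.9,0,0,0,-0.95,0,0,0,-0.95,0,0,0,-0.95,0,0,0,-0.95,0,0,0,-0.9])

```text
time: 10.15
tcp_pos: [0.5982, 0.2324, 0.0393]
orientation: [1.954, 2.457, -0.005]
force: [-0.1, -1.1, -2.6]
opening: 0.0351
```

```bash
python3 go.py 599.4 213.9 20 101.8 599.4 213.9 -7 101.8
```

```text
t 10.15 p [598.2 232.4  39.3] yaw 103.0 tilt [-0.    -0.004 -1.   ] F [-0.1 -1.1 -2.6] open 35.1
shift [-0.46 -0.07  0.48] turn 0.2
shift [0.   0.   0.68] turn 0.0
```

Emit:
carry_out(motion=[-0.2,-0.03,0,0.1,-0.2,-0.03,0,0.1,-0.06,-0.01,0,0,0,0,0,0,0,0,0,0])

```text
time: 10.65
tcp_pos: [0.5977, 0.2128, 0.035]
orientation: [-1.99, -2.43, 0.01]
force: [0.2, -1.2, -2.2]
opening: 0.0352
```

```bash
python3 go.py 599.4 213.9 20 101.8 599.4 213.9 -7 101.8; python3 - <<'E'
from h import *
from meas import near
for c in ("top","side"):
    s=arm.snapshot(c); P=cloud(s); save(s,c+"2")
    q=near(P,(.6,.214),.06,.02,.2); z=np.sort(q[:,2])[:20] if len(q) else []; print(c,len(q),np.round(z,3))
i=s["pixels"][100:200,220:340]
cv2.imwrite("pics/c5.png",cv2.resize(i,None,fx=6,fy=6,interpolation=cv2.INTER_CUBIC)[...,::-1])
E
```

```text
t 10.65 p [597.7 212.8  35. ] yaw 101.4 tilt [-0.005 -0.004 -1.   ] F [ 0.2 -1.2 -2.2] open 35.2
shift [0.02 0.05 0.38] turn -0.07
shift [0.   0.   0.68] turn 0.0
top 290 [0.043 0.046 0.05  0.05  0.051 0.051 0.051 0.052 0.052 0.053 0.054 0.054
 0.054 0.055 0.056 0.056 0.057 0.057 0.057 0.057]
side 996 [0.046 0.047 0.047 0.048 0.048 0.048 0.049 0.049 0.049 0.049 0.05  0.05
 0.05  0.05  0.05  0.05  0.05  0.05  0.05  0.05 ]
```

View pics/c5.png

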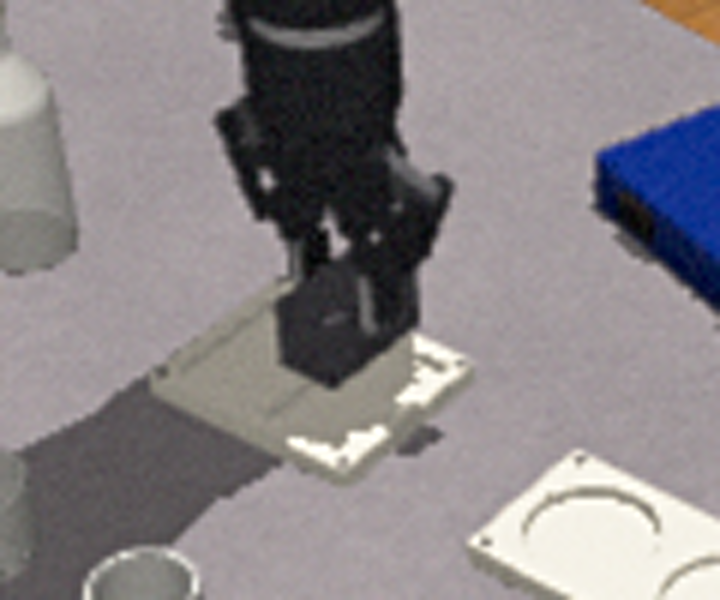

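The block is held square above the near pocket, with its underside at about 47 mm, which agrees with the reading. Lowering it.

Emit:
carry_out(motion=[0.02,0.05,0.2,-0.05,0,0,0.25,0,0,0,0.25,0,0,0,0.15,0,0,0,0.08,0,0,0,0,0])

```text
time: 11.35
tcp_pos: [0.5994, 0.2147, -0.005]
orientation: [-1.982, -2.436, 0.01]
force: [-2.0, -0.9, 5.1]
opening: 0.0351
```

```bash
python3 go.py 599.4 213.9 -5 101.8
```

```text
t 11.35 p [599.4 214.7  -5. ] yaw 101.7 tilt [-0.005 -0.004 -1.   ] F [-2.  -0.9  5.1] open 35.1
shift [-0.02 -0.   -0.  ] turn -0.01
```

Emit:
carry_out(motion=[0,0,0,0,0,0,0,0,0,0,0,0,0,0,0,0,0,0,0,0,0,0,-0.3,0,0,0,-0.5,0,0,0,-0.7,0,0,0,-0.3,0,0,0,0,0], jaw=1)

```text
time: 12.35
tcp_pos: [0.6004, 0.2151, 0.0724]
orientation: [1.982, 2.437, -0.007]
force: [-0.2, 0.1, 0.1]
opening: 0.0855
```

```bash
python3 go.py 394 253.8 65 10
```

```text
t 12.35 p [600.4 215.1  72.4] yaw 101.7 tilt [-0.003 -0.004 -1.   ] F [-0.2  0.1  0.1] open 85.5
shift [ 2.   -4.85  0.19] turn -14.71
```

Emit:
carry_out(motion=[0.2,-0.5,0,0,0.38,-0.92,0.05,0,0.38,-0.92,0.05,0,0.38,-0.92,0.05,0,0.38,-0.92,0,0,0.2,-0.5,0,0,0,0,0,1,0,0,0,1,0,0,0,1,0,0,0,1,0,0,0,1,0,0,0,1,0,0,0,1,0,0,0,1,0,0,0,1,0,0,0,1,0,0,0,1,0,0,0,1,0,0,0,1,0,0,0,0.8])

```text
time: 14.35
tcp_pos: [0.3854, 0.2506, 0.0472]
orientation: [3.107, 0.425, -0.031]
force: [0.0, 0.1, -1.1]
opening: 0.0849
```

```bash
python3 go.py 394 253.8 30 20 394 253.8 -13 20
```

```text
t 14.35 p [385.4 250.6  47.2] yaw 15.6 tilt [-0.019 -0.009 -1.   ] F [ 0.   0.1 -1.1] open 84.9
shift [ 0.24 -0.02  0.43] turn -0.74
shift [0.   0.   1.08] turn 0.0
```

Emit:
carry_out(motion=[0.12,0,0,0,0.12,0,0,0,0,0,0,0,0,0,0.4,0,0,0,0.4,0,0,0,0.35,0,0,0,0.2,0,0,0,0.1,0])

```text
time: 15.15
tcp_pos: [0.3945, 0.2528, -0.015]
orientation: [3.104, 0.439, -0.032]
force: [-0.4, -0.2, 0.4]
opening: 0.0852
```

```bash
python3 go.py 394 253.8 -13 20
```

```text
t 15.15 p [394.5 252.8 -15. ] yaw 16.1 tilt [-0.019 -0.009 -1.   ] F [-0.4 -0.2  0.4] open 85.2
shift [-0.01 -0.03 -0.05] turn -0.65
```

Good. Grip the cup.

Emit:
carry_out(motion=[0,0,0,0,0,0,0,0,0,0,0,0,0,0,0,0,0,0,0,0], jaw=-1)

```text
time: 15.65
tcp_pos: [0.3955, 0.2531, -0.0134]
orientation: [3.105, 0.441, -0.029]
force: [-0.3, 0.2, -0.6]
opening: 0.0532
```

```bash
python3 go.py 394 253.8 55 16 615.7 48.2 55 16
```

```text
t 15.65 p [395.5 253.1 -13.4] yaw 16.2 tilt [-0.018 -0.008 -1.   ] F [-0.3  0.2 -0.6] open 53.2
shift [-0.06 -0.02 -1.71] turn 0.03
shift [3.91 6.47 0.  ] turn 0.0
```

Emit:
carry_out(motion=[0,0,-0.4,0,0,0,-0.8,0,0,0,-0.7,0,0.2,0.35,0,0,0.42,0.7,0,0,0.52,0.86,0,0,0.52,0.86,0,0,0.52,0.86,0,0,0.52,0.86,0,0,0.52,0.86,0,0,0.36,0.6,0,0,0.2,0.3,0,0,0,0,0,0,0,0,0,0])

```text
time: 17.05
tcp_pos: [0.6205, 0.0478, 0.0639]
orientation: [3.104, 0.445, -0.025]
force: [-0.5, 1.0, -1.5]
opening: 0.0532
```

```bash
python3 go.py 615.7 48.2 20 10 615.7 48.2 -7.4 10
```

```text
t 17.05 p [620.5  47.8  63.9] yaw 16.3 tilt [-0.015 -0.008 -1.   ] F [-0.5  1.  -1.5] open 53.2
shift [-0.09 -0.05  1.1 ] turn 1.05
shift [0.   0.   0.68] turn 0.0
```

Emit:
carry_out(motion=[-0.09,-0.05,0.3,0,0,0,0.5,0,0,0,0.45,0,0,0,0.2,0,0,0,0,0])

```text
time: 17.55
tcp_pos: [0.611, 0.0527, 0.0021]
orientation: [3.104, 0.452, -0.027]
force: [-2.2, 0.1, -1.5]
opening: 0.0531
```

```bash
python3 go.py 615.7 48.2 -7.4 16
```

```text
t 17.55 p [611.   52.7   2.1] yaw 16.6 tilt [-0.017 -0.007 -1.   ] F [-2.2  0.1 -1.5] open 53.1
shift [0.08 0.14 0.24] turn 0.09
```

Emit:
carry_out(motion=[0.08,0.14,0,0,0,0,0,0,0,0,0.12,0,0,0,0.1,0,0,0,0.04,0,0,0,0,0])

```text
time: 18.15
tcp_pos: [0.6171, 0.0483, -0.0065]
orientation: [3.103, 0.453, -0.022]
force: [0.1, 0.6, -1.0]
opening: 0.0529
```

```bash
python3 go.py 615.7 48.2 -7.4 16
```

```text
t 18.15 p [617.1  48.3  -6.5] yaw 16.6 tilt [-0.013 -0.007 -1.   ] F [ 0.1  0.6 -1. ] open 52.9
shift [-0.03 -0.01  0.02] turn 0.1
```

Emit:
carry_out(motion=[-0.02,0,0.05,0,0,0,0.02,0,0,0,0,0])

```text
time: 18.45
tcp_pos: [0.6167, 0.0479, -0.0083]
orientation: [3.103, 0.453, -0.021]
force: [0.8, 0.2, -1.1]
opening: 0.0534
```

Emit:
carry_out(motion=[0,0,0,0,0,0,0,0,0,0,0,0,0,0,0,0,0,0,0,0,0,0,-0.3,0,0,0,-0.6,0,0,0,-0.7,0,0,0,-0.3,0,0,0,0,0], jaw=1)

```text
time: 19.45
tcp_pos: [0.6174, 0.0485, 0.0722]
orientation: [3.103, 0.453, -0.021]
force: [-0.1, 0.3, 0.3]
opening: 0.0852
```

```bash
python3 go.py 412.3 134.5 65 16
```

```text
t 19.45 p [617.4  48.5  72.2] yaw 16.6 tilt [-0.012 -0.008 -1.   ] F [-0.1  0.3  0.3] open 85.2
shift [-4.3  -3.53  0.23] turn 0.1
```

Emit:
carry_out(motion=[-0.4,-0.33,0,0,-0.8,-0.65,0,0,-0.85,-0.7,0,0,-0.85,-0.7,0,0,-0.7,-0.57,0,0,-0.4,-0.33,0,0,-0.2,-0.16,0,0,0,0,0,0,0,0,0,0])

```text
time: 20.35
tcp_pos: [0.4076, 0.1345, 0.0654]
orientation: [3.104, 0.452, -0.029]
force: [0.3, -0.1, -0.6]
opening: 0.0853
```

```bash
python3 go.py 412.3 134.5 30 16 412.3 134.5 -14 16
```

```text
t 20.35 p [407.6 134.5  65.4] yaw 16.6 tilt [-0.017 -0.008 -1.   ] F [ 0.3 -0.1 -0.6] open 85.3
shift [0.13 0.03 0.88] turn 0.09
shift [0.  0.  1.1] turn 0.0
```

Emit:
carry_out(motion=[0.12,0.03,0,0,0,0,0,0,0,0,0.5,0,0,0,0.5,0,0,0,0.5,0,0,0,0.25,0,0,0,0.15,0,0,0,0.06,0])

```text
time: 21.15
tcp_pos: [0.4163, 0.132, -0.0156]
orientation: [3.104, 0.446, -0.027]
force: [0.3, 0.2, -0.6]
opening: 0.0857
```

```bash
python3 go.py 412.3 134.5 -14 16
```

```text
t 21.15 p [416.3 132.  -15.6] yaw 16.3 tilt [-0.016 -0.008 -1.   ] F [ 0.3  0.2 -0.6] open 85.7
shift [-0.08 -0.09 -0.04] turn 0.06
```

Emit:
carry_out(motion=[-0.08,-0.09,0,0,0,0,0,0])

```text
time: 21.35
tcp_pos: [0.4125, 0.1347, -0.0148]
orientation: [3.104, 0.445, -0.026]
force: [-0.8, 0.1, -0.2]
opening: 0.0853
```

Emit:
carry_out(motion=[0,0,0,0,0,0,0,0,0,0,0,0,0,0,0,0,0,0,0,0], jaw=-1)

```text
time: 21.85
tcp_pos: [0.4144, 0.1349, -0.0123]
orientation: [3.104, 0.446, -0.02]
force: [-0.3, 0.5, 0.2]
opening: 0.0524
```

```bash
python3 go.py 412.3 134.5 60 16 630.2 -34.6 60 16
```

```text
t 21.85 p [414.4 134.9 -12.3] yaw 16.3 tilt [-0.012 -0.008 -1.   ] F [-0.3  0.5  0.2] open 52.4
shift [-0.08  0.   -1.81] turn 0.06
shift [4.07 5.57 0.  ] turn 0.0
```

Emit:
carry_out(motion=[0,0,-0.5,0,0,0,-0.8,0,0,0,-0.8,0,0.2,0.3,0,0,0.48,0.66,0,0,0.58,0.8,0,0,0.58,0.8,0,0,0.58,0.8,0,0,0.58,0.8,0,0,0.5,0.68,0,0,0.3,0.41,0,0,0.15,0.2,0,0,0,0,0,0,0,0,0,0])

```text
time: 23.25
tcp_pos: [0.6345, -0.0397, 0.0603]
orientation: [3.106, 0.446, -0.034]
force: [0.2, -0.5, 0.0]
opening: 0.0528
```

```bash
python3 go.py 630.2 -34.6 10 16 630.2 -34.6 -7.4 16
```

```text
t 23.25 p [634.5 -39.7  60.3] yaw 16.3 tilt [-0.021 -0.006 -1.   ] F [ 0.2 -0.5  0. ] open 52.8
shift [-0.04 -0.15  1.26] turn 0.05
shift [0.   0.   0.43] turn 0.0
```

Emit:
carry_out(motion=[-0.04,-0.13,0,0,0,0,0.4,0,0,0,0.5,0,0,0,0.3,0,0,0,0,0,0,0,0,0])

```text
time: 23.85
tcp_pos: [0.6271, -0.032, 0.0077]
orientation: [3.107, 0.451, -0.037]
force: [1.0, -0.4, -0.2]
opening: 0.0525
```

```bash
python3 go.py 630.2 -34.6 -6.3 16
```

```text
t 23.85 p [627.1 -32.    7.7] yaw 16.5 tilt [-0.023 -0.006 -1.   ] F [ 1.  -0.4 -0.2] open 52.5
shift [0.06 0.08 0.35] turn 0.08
```

Emit:
carry_out(motion=[0.06,0.08,0,0,0,0,0.15,0,0,0,0.12,0,0,0,0.08,0,0,0,0.04,0,0,0,0,0])

```text
time: 24.45
tcp_pos: [0.632, -0.0352, -0.0067]
orientation: [3.105, 0.45, -0.031]
force: [-1.8, -0.5, 1.7]
opening: 0.053
```

```bash
python3 go.py 630.2 -34.6 -6.3 16; python3 - <<'E'
from h import *
s=arm.snapshot("side"); i=s["pixels"][140:240,240:380]
cv2.imwrite("pics/c6.png",cv2.resize(i,None,fx=5,fy=5,interpolation=cv2.INTER_CUBIC)[...,::-1])
E
```

```text
t 24.45 p [632.  -35.2  -6.7] yaw 16.5 tilt [-0.019 -0.007 -1.   ] F [-1.8 -0.5  1.7] open 53.0
shift [-0.04 -0.03 -0.01] turn 0.08
```

View pics/c6.png

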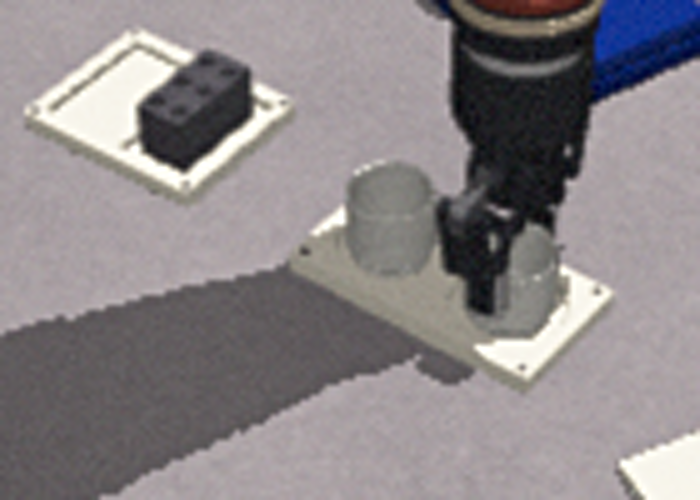

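The crop shows the block in its pocket (195,105), the first cup in the left nest (390,220), and the second cup down in the right nest (525,285), with contact felt. Release.

Emit:
carry_out(motion=[0,0,0,0,0,0,0,0,0,0,0,0,0,0,0,0,0,0,0,0,0,0,-0.3,0,0,0,-0.6,0,0,0,-0.7,0,0,0,-0.3,0,0,0,0,0], jaw=1)

```text
time: 25.5
tcp_pos: [0.6335, -0.0346, 0.0742]
orientation: [3.105, 0.45, -0.031]
force: [0.5, 0.1, -0.2]
opening: 0.085
```

```bash
python3 go.py 439.2 -145.5 65 16
```

```text
t 25.5 p [633.5 -34.6  74.2] yaw 16.5 tilt [-0.019 -0.007 -1.   ] F [ 0.5  0.1 -0.2] open 85.0
shift [-5.44  1.28  0.34] turn 0.08
```

Emit:
carry_out(motion=[-0.45,0.1,0,0,-0.9,0.21,0,0,-1,0.24,0,0,-1,0.24,0,0,-0.9,0.21,0,0,-0.6,0.14,0,0,-0.3,0.07,0,0,-0.1,0.02,0,0,0,0,0,0,0,0,0,0])

```text
time: 26.5
tcp_pos: [0.4377, -0.1428, 0.0699]
orientation: [3.108, 0.452, -0.037]
force: [0.6, 0.5, -0.4]
opening: 0.0852
```

```bash
python3 go.py 439.2 -145.5 30 16 439.2 -145.5 -14 16
```

```text
t 26.5 p [ 437.7 -142.8   69.9] yaw 16.6 tilt [-0.023 -0.004 -1.   ] F [ 0.6  0.5 -0.4] open 85.2
shift [0.04 0.08 1.  ] turn 0.09
shift [0.  0.  1.1] turn 0.0
```

Emit:
carry_out(motion=[0.03,0.06,0.3,0,0,0,0.5,0,0,0,0.5,0,0,0,0.4,0,0,0,0.25,0,0,0,0.1,0,0,0,0,0])

```text
time: 27.2
tcp_pos: [0.4402, -0.1429, -0.0196]
orientation: [-3.106, -0.46, 0.039]
force: [0.1, -0.1, -0.1]
opening: 0.0855
```

```bash
python3 go.py 439.2 -145.5 -14 16
```

```text
t 27.2 p [ 440.2 -142.9  -19.6] yaw 16.9 tilt [-0.024 -0.002 -1.   ] F [ 0.1 -0.1 -0.1] open 85.5
shift [-0.05  0.06 -0.14] turn 0.14
```

Emit:
carry_out(motion=[-0.04,0.06,-0.1,0,0,0,0,0])

```text
time: 27.4
tcp_pos: [0.4401, -0.1461, -0.0144]
orientation: [-3.107, -0.461, 0.037]
force: [0.1, 0.2, -0.5]
opening: 0.0859
```

Emit:
carry_out(motion=[0,0,0,0,0,0,0,0,0,0,0,0,0,0,0,0,0,0,0,0], jaw=-1)

```text
time: 27.9
tcp_pos: [0.4418, -0.1474, -0.0118]
orientation: [3.105, 0.46, -0.032]
force: [0.3, 0.3, -0.5]
opening: 0.0357
```

```bash
python3 go.py 439.2 -145.5 60 16 618.3 -215.9 60 16
```

```text
t 27.9 p [ 441.8 -147.4  -11.8] yaw 16.9 tilt [-0.02  -0.005 -1.   ] F [ 0.3  0.3 -0.5] open 35.7
shift [-0.09 -0.06 -1.79] turn 0.14
shift [3.82 2.93 0.  ] turn 0.0
```

Emit:
carry_out(motion=[0,0,-0.5,0,0,0,-0.8,0,0,0,-0.6,0,0.2,0.15,0,0,0.5,0.38,0,0,0.75,0.58,0,0,0.75,0.58,0,0,0.65,0.5,0,0,0.5,0.38,0,0,0.25,0.2,0,0,0.1,0.08,0,0,0,0,0,0,0,0,0,0])

```text
time: 29.2
tcp_pos: [0.6225, -0.2139, 0.0594]
orientation: [-3.107, -0.46, 0.038]
force: [-0.6, 0.8, -0.3]
opening: 0.0359
```

```bash
python3 go.py 618.3 -215.9 35 16 618.3 -215.9 0 16
```

```text
t 29.2 p [ 622.5 -213.9   59.4] yaw 16.9 tilt [-0.024 -0.003 -1.   ] F [-0.6  0.8 -0.3] open 35.9
shift [-0.1   0.02  0.61] turn 0.14
shift [0.   0.   0.88] turn 0.0
```

Emit:
carry_out(motion=[-0.08,0.02,0,0,0,0,0.3,0,0,0,0.35,0,0,0,0,0,0,0,0,0])

```text
time: 29.7
tcp_pos: [0.6165, -0.2148, 0.0312]
orientation: [-3.106, -0.46, 0.039]
force: [0.6, -0.1, -0.8]
opening: 0.0355
```

```bash
python3 go.py 618.3 -215.9 0 16; python3 - <<'E'
from h import *
from meas import near
s=arm.snapshot("side"); i=s["pixels"][170:290,310:450]; P=cloud(s); q=near(P,(.615,-.22),.035,.03,.09); print(len(q), np.round(np.sort(q[:,2])[:12],3))
cv2.imwrite("pics/c7.png",cv2.resize(i,None,fx=5,fy=5,interpolation=cv2.INTER_CUBIC)[...,::-1])
E
```

```text
t 29.7 p [ 616.5 -214.8   31.2] yaw 16.9 tilt [-0.025 -0.003 -1.   ] F [ 0.6 -0.1 -0.8] open 35.5
shift [0.05 0.04 0.78] turn 0.14
172 [0.045 0.046 0.046 0.046 0.046 0.047 0.047 0.048 0.048 0.048 0.048 0.048]
```

View pics/c7.png

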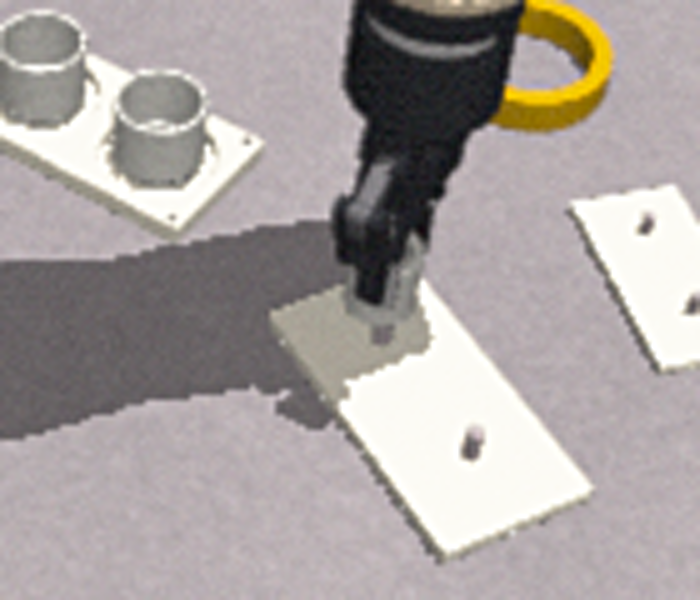

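Both cups sit in their nests, and the sleeve (383,290) hangs straight above its post (382,332). Lowering it over the post.

Emit:
carry_out(motion=[0.04,0.03,0,0,0,0,0.2,0,0,0,0.25,0,0,0,0.18,0,0,0,0.1,0,0,0,0.05,0,0,0,0,0])

```text
time: 30.45
tcp_pos: [0.6188, -0.2162, 0.0004]
orientation: [3.107, 0.461, -0.037]
force: [0.3, 0.0, -0.8]
opening: 0.0354
```

```bash
python3 go.py 618.3 -215.9 0 16
```

```text
t 30.45 p [ 6.188e+02 -2.162e+02  4.000e-01] yaw 16.9 tilt [-0.023 -0.004 -1.   ] F [ 0.3  0.  -0.8] open 35.4
shift [-0.01 -0.01  0.01] turn 0.14
```

Not touching yet, so ease down another 2 mm, then release.

Emit:
carry_out(motion=[0,0,0.05,0,0,0,0.02,0,0,0,0,0])

```text
time: 30.75
tcp_pos: [0.6191, -0.2164, 0.0002]
orientation: [3.105, 0.461, -0.035]
force: [1.2, -0.0, -1.0]
opening: 0.0357
```

Emit:
carry_out(motion=[0,0,0,0,0,0,0,0,0,0,0,0,0,0,0,0,0,0,0,0,0,0,-0.3,0,0,0,-0.6,0,0,0,-0.7,0,0,0,-0.3,0,0,0,0,0], jaw=1)

```text
time: 31.75
tcp_pos: [0.6203, -0.2157, 0.0792]
orientation: [3.106, 0.461, -0.037]
force: [-0.2, -0.6, -0.3]
opening: 0.0851
```

```bash
python3 go.py 387 -290 65 16
```

```text
t 31.75 p [ 620.3 -215.7   79.2] yaw 16.9 tilt [-0.023 -0.004 -1.   ] F [-0.2 -0.6 -0.3] open 85.1
shift [-6.11  0.08  0.5 ] turn 0.15
```

Emit:
carry_out(motion=[-0.45,0,0,0,-0.9,0.02,0,0,-1,0.02,0,0,-1,0.02,0,0,-1,0.02,0,0,-0.8,0,0,0,-0.5,0,0,0,-0.25,0,0,0,-0.1,0,0,0,0,0,0,0,0,0,0,0])

```text
time: 32.85
tcp_pos: [0.383, -0.288, 0.076]
orientation: [-3.103, -0.463, 0.041]
force: [0.7, 0.4, -1.0]
opening: 0.0854
```

```bash
python3 go.py 387 -290 -15 16
```

```text
t 32.85 p [ 383. -288.   76.] yaw 17.0 tilt [-0.026 -0.    -1.   ] F [ 0.7  0.4 -1. ] open 85.4
shift [0.14 0.09 2.27] turn 0.16
```

Emit:
carry_out(motion=[0.13,0.06,0.1,0,0,0,0.5,0,0,0,0.5,0,0,0,0.5,0,0,0,0.35,0,0,0,0.2,0,0,0,0,0])

```text
time: 33.55
tcp_pos: [0.3929, -0.2874, -0.0147]
orientation: [-3.102, -0.473, 0.038]
force: [-0.1, 0.4, 0.8]
opening: 0.0854
```

```bash
python3 go.py 387 -290 -15 16
```

```text
t 33.55 p [ 392.9 -287.4  -14.7] yaw 17.4 tilt [-0.025 -0.001 -1.   ] F [-0.1  0.4  0.8] open 85.4
shift [-0.16  0.02  0.01] turn 0.23
```

Emit:
carry_out(motion=[-0.14,0.03,0,0,0,0,0,0])

```text
time: 33.75
tcp_pos: [0.3885, -0.2905, -0.0138]
orientation: [-3.103, -0.475, 0.038]
force: [-0.3, 0.5, 0.2]
opening: 0.0858
```

Emit:
carry_out(motion=[0,0,0,0,0,0,0,0,0,0,0,0,0,0,0,0,0,0,0,0], jaw=-1)

```text
time: 34.25
tcp_pos: [0.3897, -0.2925, -0.011]
orientation: [3.104, 0.474, -0.034]
force: [-0.4, -0.1, -0.4]
opening: 0.0352
```

```bash
python3 go.py 387 -290 60 16 594 -296.3 60 16
```

```text
t 34.25 p [ 389.7 -292.5  -11. ] yaw 17.4 tilt [-0.021 -0.005 -1.   ] F [-0.4 -0.1 -0.4] open 35.2
shift [-0.08 -0.08 -1.77] turn 0.23
shift [4.93 1.58 0.  ] turn 0.0
```

Emit:
carry_out(motion=[0,0,-0.5,0,0,0,-0.8,0,0,0,-0.6,0,0.25,0.08,0,0,0.6,0.19,0,0,0.85,0.27,0,0,0.9,0.29,0,0,0.85,0.27,0,0,0.65,0.21,0,0,0.4,0.13,0,0,0.2,0.06,0,0,0.05,0,0,0,0,0,0,0,0,0,0,0])

```text
time: 35.65
tcp_pos: [0.5985, -0.2875, 0.0477]
orientation: [-3.098, -0.472, 0.045]
force: [0.5, -0.4, -1.6]
opening: 0.0353
```

```bash
python3 go.py 594 -296.3 32 16 594 -296.3 1 16
```

```text
t 35.65 p [ 598.5 -287.5   47.7] yaw 17.3 tilt [-0.029  0.003 -1.   ] F [ 0.5 -0.4 -1.6] open 35.3
shift [-0.16  0.18  0.39] turn 0.22
shift [0.   0.   0.78] turn 0.0
```

Emit:
carry_out(motion=[-0.15,0.15,0,0,0,0,0.15,0,0,0,0.2,0,0,0,0,0,0,0,0,0])

```text
time: 36.15
tcp_pos: [0.5921, -0.2963, 0.0325]
orientation: [-3.098, -0.469, 0.045]
force: [0.2, 0.4, -0.1]
opening: 0.0349
```

```bash
python3 go.py 594 -296.3 1 16; python3 - <<'E'
from h import *
s=arm.snapshot("side"); i=s["pixels"][180:300,310:450]
cv2.imwrite("pics/c8.png",cv2.resize(i,None,fx=5,fy=5,interpolation=cv2.INTER_CUBIC)[...,::-1])
E
```

```text
t 36.15 p [ 592.1 -296.3   32.5] yaw 17.2 tilt [-0.03   0.003 -1.   ] F [ 0.2  0.4 -0.1] open 34.9
shift [0.07 0.02 0.78] turn 0.2
```

View pics/c8.png

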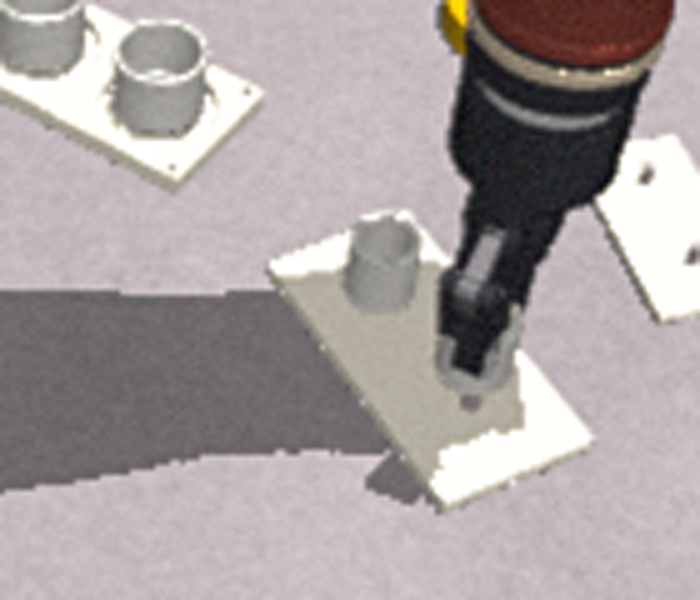

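The first sleeve is standing over its post (383,265). The second (480,350) hangs over the other post (472,402), within about 3 mm. Lowering it.

Emit:
carry_out(motion=[0.02,0.02,0,0,0,0,0.2,0,0,0,0.25,0,0,0,0.18,0,0,0,0.1,0,0,0,0.05,0,0,0,0,0])

```text
time: 36.9
tcp_pos: [0.5929, -0.2968, 0.0011]
orientation: [-3.099, -0.47, 0.044]
force: [1.1, 0.2, -0.9]
opening: 0.0351
```

```bash
python3 go.py 594 -296.3 1 16
```

```text
t 36.9 p [ 592.9 -296.8    1.1] yaw 17.3 tilt [-0.028  0.002 -1.   ] F [ 1.1  0.2 -0.9] open 35.1
shift [ 0.03 -0.    0.  ] turn 0.21
```

Emit:
carry_out(motion=[0,0,0.05,0,0,0,0.03,0,0,0,0,0])

```text
time: 37.2
tcp_pos: [0.5932, -0.297, 0.001]
orientation: [-3.101, -0.471, 0.042]
force: [0.2, -0.0, -0.9]
opening: 0.035
```

Emit:
carry_out(motion=[0,0,0,0,0,0,0,0,0,0,0,0,0,0,0,0,0,0,0,0,0,0,-0.3,0,0,0,-0.6,0,0,0,-0.8,0,0,0,-0.8,0,0,0,-0.3,0,-0.5,0,0,0,-0.9,0,0,0,-0.9,0,0,0,-0.9,0,0,0,-0.5,0,0,0,0,0,0,0,0,0,0,0], jaw=1)

```text
time: 38.9
tcp_pos: [0.4509, -0.342, 0.124]
orientation: [-3.102, -0.473, 0.04]
force: [-0.2, -0.2, 0.6]
opening: 0.0851
```

```bash
python3 - <<'E'
from h import *
from meas import near
o=arm.observe(); print(o["time"],o["tcp_pos"],o["opening"])
a=arm.snapshot("top"); b=arm.snapshot("side"); save(b,"side9"); save(a,"top9")
for c,s in (("T",a),("S",b)):
    P=cloud(s)
    for n,x,y,z,h in (("block",.5994,.2139,.006,.040),("cup+",.6157,.0482,.006,.048),("cup-",.6302,-.0346,.006,.048),("slv+",.6183,-.2159,.012,.040),("slv-",.594,-.2963,.012,.040)):
        q=near(P,(x,y),.05,z+h-.007,z+h+.007)
        if len(q)<5: print(c,n,len(q)); continue
        r=cv2.minAreaRect((q[:,:2]*1000).astype(np.float32)); print(c,n,len(q),"err mm",np.round(np.array(r[0])-[x*1000,y*1000],1),np.round(r[1]),round(r[2]),"top z",round(np.percentile(q[:,2],60)*1000,1),"want",1000*(z+h))
cv2.imwrite("pics/c9.png",np.hstack([cv2.resize(b["pixels"][90:290,220:460],(480,400)),cv2.resize(a["pixels"][100:300,200:360],(320,400))])[...,::-1])
E
```

```text
38.9 [ 0.4509112  -0.34201903  0.12399243] 0.0851135005121627
T block 314 err mm [-0.2  0.4] [70. 37.] 12 top z 45.7 want 46.0
T cup+ 76 err mm [1.  1.3] [53. 50.] 0 top z 53.1 want 54.0
T cup- 73 err mm [1.3 0.7] [51. 50.] 0 top z 54.0 want 54.0
T slv+ 88 err mm [-0.   2.4] [36. 35.] 2 top z 51.1 want 52.00000000000001
T slv- 83 err mm [-1.4  3. ] [35. 35.] 46 top z 51.7 want 52.00000000000001
S block 206 err mm [-2.5 -0.8] [72. 41.] 13 top z 46.1 want 46.0
S cup+ 98 err mm [-0.8  0.5] [53. 52.] 62 top z 53.0 want 54.0
S cup- 107 err mm [-0.8 -1.5] [56. 52.] 69 top z 53.7 want 54.0
S slv+ 0
S slv- 101 err mm [-3.2 -1.2] [37. 32.] 3 top z 52.4 want 52.00000000000001
```

View pics/c9.png

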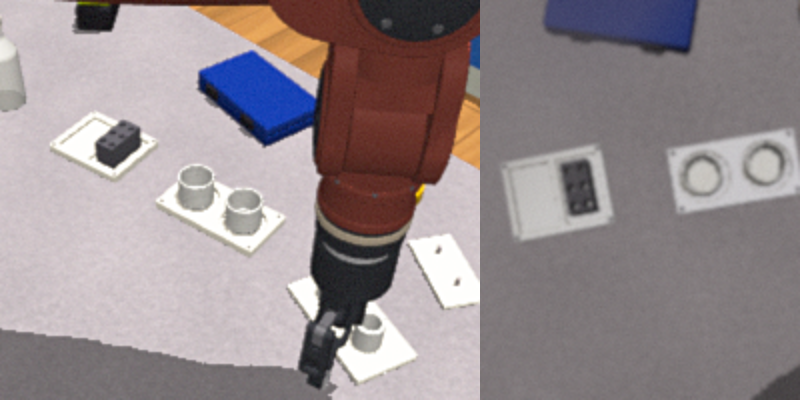

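All five parts are within about 3 mm in xy and 1 mm in height, so I'm handing in.

Emit:
carry_out(motion=[0,0,0,0,0,0,0,0,0,0,0,0])

```text
time: 39.3
tcp_pos: [0.4532, -0.3407, 0.1233]
orientation: [-3.101, -0.478, 0.041]
force: [-0.2, -0.3, -0.5]
opening: 0.0853
```

```bash
python3 -c "
from h import *
print(arm.sign_off())"
```

```text
the job is handed in; nothing more can be done
None
```

All five parts are put away and the job is handed in at about 39 s, with the gripper open and clear; no verdict was given. The block is in the near pocket, a cup is in each nest, and a sleeve is over each post of the larger post tray (172 x 88 mm).

**Last checks:** the top camera puts every part within about 3.5 mm of its target, with top heights within 1 mm of what they should be. The side camera agrees for all but one sleeve: the arm hid the sleeve on the post nearer the nest tray, so only the top camera checked it at the end. The side camera's positions run about 2 mm off the top camera's, which fits the calibration tolerance. I did not re-measure the bottle or screwdriver at the end, but the arm stayed well away from both.

**What disagreed along the way:**
- **Height reading:** the real fingertips stood about 25 mm above the reported tool position. My first grasp therefore closed on nothing and pressed lightly on top of the block, which did not move. I measured the offset, corrected for it, and every later grasp held.
- **Set-down:** the first cup and both sleeves showed no clear contact force before release, so they may have settled by about a millimetre.

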